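# Take the V-rest off the press bed

## Robot

A 6-joint arm with a two-finger parallel gripper is mounted at the origin on the work surface. World frame = base frame: x ahead of the robot, y to its left, z up, the work surface at z = 0. Lengths are in mm, angles in rad, forces in N, time in s.
With the tool pointing down it reaches from about 350 to 975 mm from the base axis. Payload 7.1 kg.
Tool frame: the origin (TCP) lies between the finger pads; the fingertips stand 8 mm ahead of it and the grasp point (between the pads) lies 11 mm behind it (ctrl.tips_ahead is the distance from the TCP to the fingertips, in mm); y points along the fingers, z is the direction in which the jaws open and shut, and the axes are right-handed (so a half turn about y gives the same grasp; the last joint's range is limited). The gripper opens to 88 mm and grips with 3 to 60 N. Pads are 20 mm wide; open, the fingers measure 115 mm over their backs; the gripper's body (75 mm by 178 mm) begins 61 mm behind the grasp point.
Start: joints at [1.275, 0.423, 1.63, -0, 1.089, -0.019], TCP at [170.768, 601.201, 205.375] pointing down, gripper open.
Joint ranges: [-3, 3], [-0.9, 2.11], [0.09, 2.58], [-1.31, 4.45], [0.11, 2.69], [-2.54, 2.54]. Speed limits (rad/s): [2.39, 2.39, 3.01, 3.14, 3.14, 3.14].

## Interface

Orientations are given as a rotation vector (axis times angle).
In Python, from workcell import ctrl gives the robot as it stands.
- The arm moves only by the shell command python3 -m creep 'ROWS'. ROWS is JSON, a list of rows, each an object of numbers: "tx", "ty", "tz": the shift along the world's x, y, z in mm; "rx", "ry", "rz": the turn, a rotation vector about the world's x, y, z in rad; "fingers": the closure in counts, from 0 (fully open) to 255 (shut). A call has 1 to 10 rows; each row is the pose to reach, as a shift and turn from the pose commanded when the call began; what a row does not reach only later rows make up. A row lasts 1/8 s, in which the tool goes at most 62.5 mm and 10.7 degrees, less where a joint would pass 70% of its speed; a pose out of reach is approached as far as the arm can. A call with a gripper value outside its range is refused whole. The fingers move at their own pace and stop on an object; the grip force is fixed at half the most. Time passes only in rows, so rows that repeat a pose let the fingers close. It gives the time, the measured TCP pose, the force and the opening at its end, in the units of the state.
- ctrl.get_obs(): the state, without advancing time (a new reading comes with each control period).
- ctrl.get_image(name): name is "scene" or "top"; returns a dict with "pixels" (480x640x3 uint8, blue, green, red), "intrinsics" (3x3 intrinsics, pixels), "rvec" (rotation vector, rad) and "tvec" (3), from world to camera coordinates, as OpenCV has them. Camera axes: x right, y down, z forward; pixel columns grow to the right and rows downward; lengths in mm; the calibration is good to about 2 mm. A picture is of the moment at which its call begins. There is no depth.
- ctrl.close_job(): hands the job in, once; it reports no verdict.
The state is a dict: "t": time; "qpos": joint angles; "qvel": joint speeds; "joint_torque": joint torques, N m; "ee_pos": TCP position; "orientation": TCP orientation; "ft_force": force on the tool from outside, world axes, zero at the start; "moment": the same for the moment, N m; "width": finger opening in mm.
Only numpy, scipy, OpenCV 4.12 (cv2) and the standard library are available. Lean on these libraries where they do the work, as an engineer would, in place of code of your own. Each camera call takes 0.05 s, during which the arm holds its last target.

## Task

On the press bed two steel stops ride captive in T-tracks. Slide the one with the V-notch in its top along its track to the open end, lift it off there and stand it upright on its foot on the floor of the shallow tray. Leave the other stop, the one with the round knob, where it is.

Things in the scene. Friction and masses are not known exactly. Their poses are not given: they have to be found in the camera images.
- vrest: Steel stop, V-notch in its top, 0.35 kg or so, 76 mm tall. Origin: centre of its foot's underside; z up, y along its track (bed y). T-foot z 0-6 mm, 30 (x) by 34 (y) mm; neck z 6-18, 12 by 22; block z 18-48 and notched cheeks z 48-76, both 26 (x) by 48 (y), flat sides: grip near z 45. It starts in either track, at bed y -30 to +85 mm, and slides with light friction.
- knobstop: The other steel stop, in the other track: same foot, neck, block, origin and axes, but topped by a round knob 30 mm across; 76 mm tall. To be left where it is.
- bed: Fixed blue plate, x +-95, y -165 to +155 mm, 10 thick; origin under it. T-tracks along y at x = -55 and +55, from y -90 (open end) to +145 (closed). Slot floor z 10, 36 wide; lips z 19.5-25, gap 18: a foot has 3 mm side and 3.5 mm up play. Past the open end only the level plate: a stop at y about -130 is clear of the lips and lifts straight up. A nut 9 mm high lies between the tracks.
- tray: Shallow yellow open tray, loose, 0.9 kg, 230 (x) by 190 (y) mm, 35 mm high, walls and floor 5 mm thick. Origin: centre of its underside, z up. A bearing ring 42 mm across, 12 mm tall, lies in its +x +y corner, near x 75, y 55 mm; the rest of the floor is free, e.g. around x -25, y -10 mm. The V-notched stop may stand anywhere on the floor, at any yaw.
Not all that is in view belongs to the job. What is shaped like the vrest but pink or purple is not meant.

How it is judged:
By the outcome, as a careful person would: the job done as asked, in the order asked, and still so for the second after the job is handed in, with the robot touching nothing.
It also fails if it takes over 45 s, if anything falls off the work surface, if the arm or the gripper's body presses on something with over 40 N, if the wrist force passes 120 N, or if a joint passes its speed limit or range.

## Working session

There is one attempt and no reset: what is moved stays moved. The work goes in short steps, Python scripts to look and compute and a shell command to move; the robot and the scene stay as the last step left them, time stands still between calls to the robot, and variables do not carry over. Pictures are saved under pics/ and viewed, and the job is handed in when it is done.

```bash
mkdir -p pics; ls; cat > h.py <<'E'
import cv2,numpy as np
from workcell import ctrl
def grab(tag,names=("scene","top")):
    for n in names:
        d=ctrl.get_image(n); cv2.imwrite(f"pics/{tag}_{n}.png",d["pixels"])
        np.savez(f"pics/{tag}_{n}.npz",**{k:np.array(v) for k,v in d.items()})
def load(tag,n): return np.load(f"pics/{tag}_{n}.npz")
def ray(d,uv):
    K=d["intrinsics"];R=cv2.Rodrigues(d["rvec"].astype(float))[0];t=d["tvec"].reshape(3).astype(float)
    v=R.T@np.linalg.inv(K)@np.array([uv[0],uv[1],1.]);c=-R.T@t
    return c,v/np.linalg.norm(v)
def onz(d,uv,z):
    c,v=ray(d,uv);return c+v*(z-c[2])/v[2]
def tri(d1,u1,d2,u2):
    c1,v1=ray(d1,u1);c2,v2=ray(d2,u2)
    A=np.stack([v1,-v2],1);s=np.linalg.lstsq(A,c2-c1,rcond=None)[0]
    p,q=c1+v1*s[0],c2+v2*s[1];return (p+q)/2,np.linalg.norm(p-q)
def proj(d,P):
    return cv2.projectPoints(np.array(P,float).reshape(-1,3),d["rvec"].astype(float),d["tvec"].astype(float),d["intrinsics"].astype(float),None)[0].reshape(-1,2)
E
python3 - <<'E'
from h import *
grab("a"); print(ctrl.get_obs())
for n in("scene","top"):
    d=load("a",n);print(n,ray(d,(320,240)))
E
```

```text
pics
{'t': 0.1, 'qpos': array([ 1.27500580e+00,  4.23757332e-01,  1.63058920e+00,  3.38185993e-05,
        1.08859754e+00, -1.90032976e-02]), 'qvel': array([-9.43046634e-04, -2.19600649e-03, -1.16883787e-03, -9.25093304e-04,
       -1.81427803e-05,  2.00484597e-03]), 'joint_torque': array([-6.54602518e-04, -5.45617425e+01, -2.74325842e+01,  6.45496161e-02,
        1.88434089e-02, -2.31149994e-05]), 'ee_pos': array([170.6096812 , 600.72918989, 204.69344985]), 'orientation': array([-1.56118562,  0.21750487, -0.21712459]), 'ft_force': array([ 0.63516938,  0.07344574, -0.80371111]), 'moment': array([ 0.00551398,  0.01123784, -0.04769637]), 'width': 87.86446722360716}
scene (array([1064.27358667,  570.90223309,  578.04547414]), array([-0.61132371, -0.58176735, -0.53649797]))
top (array([ 239.53697579,  -21.36857696, 1233.56582226]), array([ 0.17801067,  0.00857457, -0.9839912 ]))
```

View pics/a_scene.png

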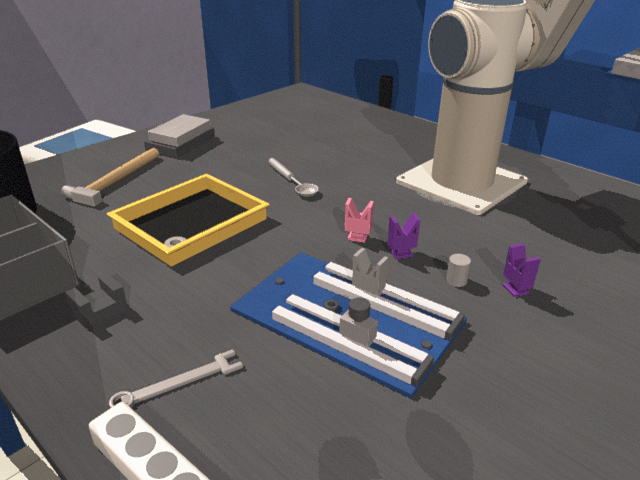

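View pics/a_top.png

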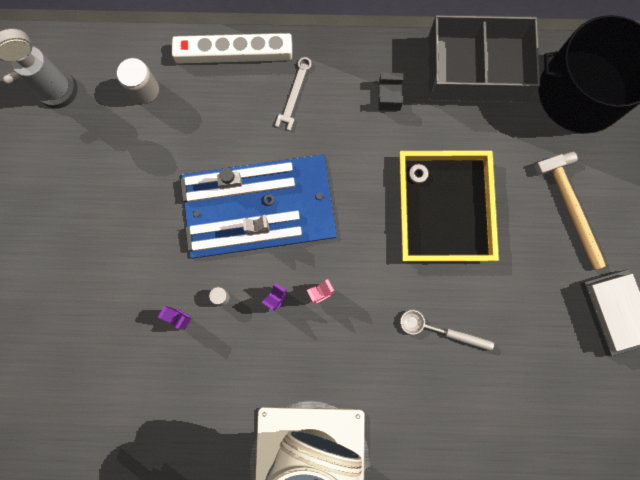

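```bash
python3 - <<'E'
from h import *
a=cv2.imread("pics/a_scene.png");b=cv2.imread("pics/a_top.png")
c1=cv2.resize(a[230:390,225:475],None,fx=3.2,fy=3.2,interpolation=cv2.INTER_CUBIC)
cv2.imwrite("pics/c1.png",c1)
c2=cv2.resize(b[145:265,175:345],None,fx=4.7,fy=4.7,interpolation=cv2.INTER_CUBIC)
cv2.imwrite("pics/c2.png",c2)
d=load("a","top")
hsv=cv2.cvtColor(b,cv2.COLOR_BGR2HSV)
m=cv2.inRange(hsv,(105,120,50),(125,255,255))
k=np.ones((25,25),np.uint8)
mm=np.zeros_like(m);mm[140:270,170:350]=m[140:270,170:350]
mm=cv2.morphologyEx(cv2.copyMakeBorder(mm,30,30,30,30,cv2.BORDER_CONSTANT),cv2.MORPH_CLOSE,k)[30:-30,30:-30]
cs=max(cv2.findContours(mm,0,1)[0],key=cv2.contourArea)
r=cv2.minAreaRect(cs);bx=cv2.boxPoints(r);print("bed px",bx.tolist())
P=np.array([onz(d,p,10) for p in bx]);print(P.round(1),np.linalg.norm(np.diff(P,axis=0),axis=1))
m=cv2.inRange(hsv,(18,120,90),(35,255,255));cs=max(cv2.findContours(m[:, 380:520],0,1,offset=(380,0))[0],key=cv2.contourArea)
bx=cv2.boxPoints(cv2.minAreaRect(cs));print("tray px",bx.tolist())
P=np.array([onz(d,p,35) for p in bx]);print(P.round(1),np.linalg.norm(np.diff(P,axis=0),axis=1),P.mean(0))
E
```

```text
bed px [[178.36001586914062, 174.52003479003906], [324.3799743652344, 153.66001892089844], [336.2599792480469, 236.8199920654297], [190.24002075195312, 257.67999267578125]]
[[601.2 305.8  10. ]
 [656.2 -16.   10. ]
 [468.7 -45.7  10. ]
 [416.1 267.9  10. ]] [326.51776522 189.84429131 317.98842931]
tray px [[398.7232666015625, 151.0354766845703], [495.037841796875, 148.3600616455078], [498.150390625, 260.4124755859375], [401.8358154296875, 263.087890625]]
[[ 657.  -177.9   35. ]
 [ 667.5 -387.5   35. ]
 [ 421.  -386.3   35. ]
 [ 410.8 -184.1   35. ]] [209.87024079 246.56043222 202.54495239] [ 539.07616945 -283.9550806    35.        ]
```

View pics/c1.png

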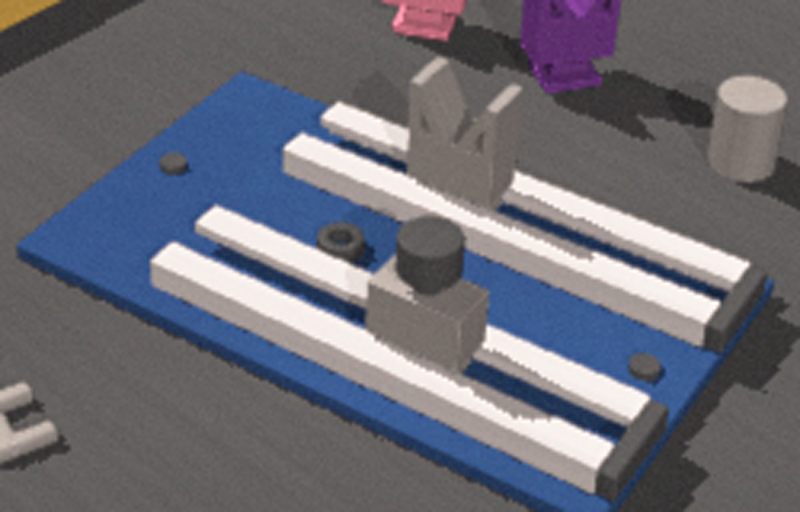

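View pics/c2.png

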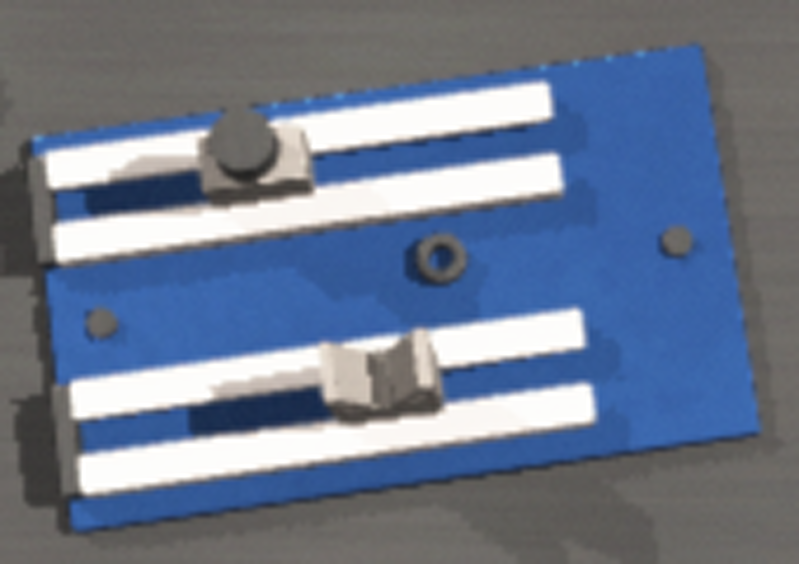

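```bash
python3 - <<'E'
from h import *
a=cv2.imread("pics/a_scene.png");b=cv2.imread("pics/a_top.png")
c1=cv2.resize(a[242:302,345:395],None,fx=8,fy=8,interpolation=cv2.INTER_CUBIC)
c2=cv2.resize(b[208:248,235:280],None,fx=8,fy=8,interpolation=cv2.INTER_CUBIC)
o=np.zeros((480,800,3),np.uint8);o[:480,:400]=c1;o[:320,420:780]=c2
cv2.imwrite("pics/c3.png",o)
s=load("a","scene");t=load("a","top")
S=lambda x,y:(225+x/3.2-.34,230+y/3.2-.34);T=lambda x,y:(175+x/4.7-.39,145+y/4.7-.39)
pairs={"TR":((20,248),(700,44)),"BR":((243,72),(759,432)),"BL":((771,283),(73,530))}
for k,(p,q) in pairs.items(): print(k,tri(s,S(*p),t,T(*q)),onz(t,T(*q),10).round(1))
print("TL",onz(t,T(33,140),10))
for q in [(582,312),(585,347),(593,384),(597,420),(82,493)]: print("lip",onz(t,T(*q),25).round(1))
print("tray")
for p,q in {(110,215):(401,152),(207,179):(493,151),(268,209):(497,261)}.items(): pass
for n,p,q in [("far",(208,179),(497.5,261.5)),("left",(110,214),(493.5,151)),("near",(167,248),(401,152)),("right",(268,207),(404,262.5))]: print(n,tri(s,p,t,q),onz(t,q,35).round(1))
E
```

```text
TR (array([655.53731317, -13.18856732,   6.49448517]), np.float64(2.7715378736487177)) [655.4 -14.2  10. ]
BR (array([469.17840536, -44.8196241 ,   7.72539809]), np.float64(1.6240160255374105)) [469.3 -45.4  10. ]
BL (array([417.30573857, 268.66424574,   6.85174676]), np.float64(0.45371771876599676)) [416.7 268.1  10. ]
TL [601.61748515 298.61817106  10.        ]
lip [520.7  37.1  25. ]
lip [504.3  35.2  25. ]
lip [487.1  31.1  25. ]
lip [470.4  28.8  25. ]
lip [431.6 261.5  25. ]
tray
far (array([ 419.69436025, -388.60389252,   18.04606613]), np.float64(3.9111918165161494)) [ 418.6 -384.9   35. ]
left (array([ 659.21025587, -382.37965781,   30.1352105 ]), np.float64(9.057561100045822)) [ 661.4 -384.    35. ]
near (array([ 654.13536893, -182.82158578,   39.16627303]), np.float64(1.5827153169602555)) [ 654.9 -182.9   35. ]
right (array([ 414.67695284, -191.10185466,   22.06084451]), np.float64(1.8660647956862098)) [ 412.2 -188.6   35. ]
```

View pics/c3.png

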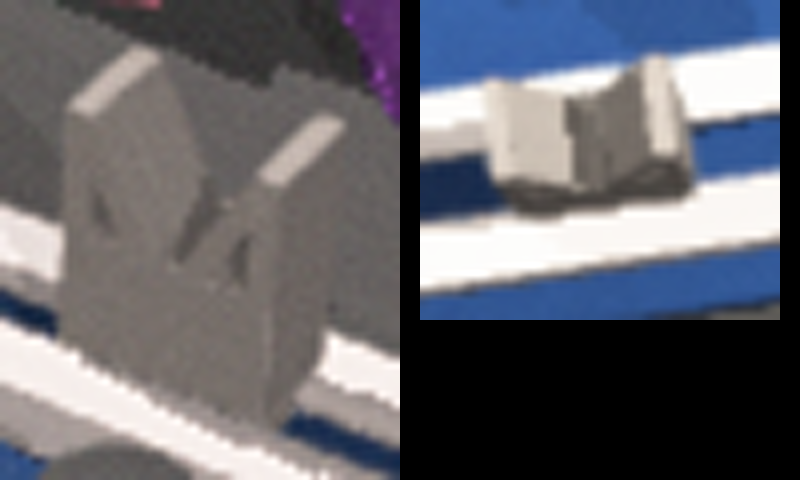

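```bash
python3 - <<'E'
from h import *
s=load("a","scene");t=load("a","top")
S=lambda x,y:(345+x/8-.44,242+y/8-.44);T=lambda x,y:(235+(x-420)/8-.44,208+y/8-.44)
P=[]
O=np.array([534.9,131.7]);th=.167;ex=np.array([np.cos(th),np.sin(th)]);ey=np.array([-np.sin(th),np.cos(th)])
for n,p,q in [("-y+x",(68,107),(665,55)),("-y-x",(140,46),(677,152)),("+y+x",(280,185),(488,80)),("+y-x",(345,123),(497,181))]:
    X,e=tri(s,S(*p),t,T(*q));P.append(X);X2=onz(t,T(*q),86);print(n,X.round(1),round(e,1),X2.round(1),"bed",((X2[:2]-O)@ex).round(1),((X2[:2]-O)@ey).round(1), "scene@86",onz(s,S(*p),86).round(1))
c=np.mean(P,0);print(c,(c[:2]-O)@ex,(c[:2]-O)@ey)
R=cv2.Rodrigues(ctrl.get_obs()["orientation"])[0];print(R.round(3))
E
```

```text
-y+x [497.8 102.5  85. ] 1.0 [497.8 102.   86. ] bed -41.5 -23.1 scene@86 [498.7 103.9  86. ]
-y-x [472.2  98.7  85.5] 1.7 [472.6  97.9  86. ] bed -67.0 -22.9 scene@86 [472.3  99.9  86. ]
+y+x [489.8 148.1  84.9] 2.4 [490.3 147.   86. ] bed -41.4 22.5 scene@86 [490.4 150.   86. ]
+y-x [464.  144.2  84.7] 1.3 [464.1 143.5  86. ] bed -67.9 23.4 scene@86 [465.2 145.8  86. ]
[480.93328177 123.37156253  85.0194789 ] -54.60031983435762 0.7580377598937356
[[ 0.962 -0.     0.273]
 [-0.273 -0.001  0.962]
 [-0.    -1.    -0.001]]
```

The scene view shows grey V-notched stop at (369,272), the round-knob stop at (359,323), and pink/purple V lookalikes at (358,221), (403,236), (519,270). The vrest is the grey one in the track at bed x −55: c3 shows V-notch between two cheeks and steel-grey colour. It measures 26x46 mm with its top at z 85, as expected, and its centre is about (481,123). Open end is towards −y.

```bash
python3 -m creep '[{"tx":60,"ty":-90,"rz":0.1},{"tx":110,"ty":-170,"rz":0.2},{"tx":160,"ty":-245,"rz":0.3},{"tx":205,"ty":-320,"rz":0.4},{"tx":255,"ty":-395,"rz":0.443},{"tx":310,"ty":-478,"rz":0.443},{"tx":310,"ty":-478,"rz":0.443},{"tx":310,"ty":-478,"rz":0.443},{"tx":310,"ty":-478,"rz":0.443},{"tx":310,"ty":-478,"rz":0.443}]'
```

```text
schema error: expected keys tx, ty, tz, rx, ry, rz, fingers
```

```bash
python3 -m creep '[{"tx":60,"ty":-90,"tz":0,"rx":0,"ry":0,"rz":0.1,"fingers":0},{"tx":110,"ty":-170,"tz":0,"rx":0,"ry":0,"rz":0.2,"fingers":0},{"tx":160,"ty":-245,"tz":0,"rx":0,"ry":0,"rz":0.3,"fingers":0},{"tx":205,"ty":-320,"tz":0,"rx":0,"ry":0,"rz":0.4,"fingers":0},{"tx":255,"ty":-395,"tz":0,"rx":0,"ry":0,"rz":0.443,"fingers":0},{"tx":310,"ty":-478,"tz":0,"rx":0,"ry":0,"rz":0.443,"fingers":0},{"tx":310,"ty":-478,"tz":0,"rx":0,"ry":0,"rz":0.443,"fingers":0},{"tx":310,"ty":-478,"tz":0,"rx":0,"ry":0,"rz":0.443,"fingers":0},{"tx":310,"ty":-478,"tz":0,"rx":0,"ry":0,"rz":0.443,"fingers":0},{"tx":310,"ty":-478,"tz":0,"rx":0,"ry":0,"rz":0.443,"fingers":0}]'
```

```text
t: 1.35
ee_pos: [482.3, 120.2, 205.3]
orientation: [-1.567, -0.127, 0.126]
ft_force: [-0.3, 0.1, -0.2]
width: 87.4
```

```bash
python3 -m creep '[{"tx":0,"ty":0,"tz":-50,"rx":0,"ry":0,"rz":0,"fingers":0},{"tx":0,"ty":0,"tz":-95,"rx":0,"ry":0,"rz":0,"fingers":0},{"tx":0,"ty":0,"tz":-95,"rx":0,"ry":0,"rz":0,"fingers":0},{"tx":0,"ty":0,"tz":-95,"rx":0,"ry":0,"rz":0,"fingers":0}]'; python3 - <<'E'
from h import *
o=ctrl.get_obs();R=cv2.Rodrigues(o["orientation"])[0];print(o["ee_pos"],R.round(3),np.degrees(np.arctan2(R[1,2],R[0,2])))
grab("b")
a=cv2.imread("pics/b_scene.png")[180:400,230:480];b=cv2.imread("pics/b_top.png")[140:270,170:350]
o=np.zeros((440,800,3),np.uint8)
a=cv2.resize(a,(400,352));b=cv2.resize(b,(400,289));o[:352,:400]=a;o[:289,400:]=b
cv2.imwrite("pics/b.png",o)
E
```

```text
t: 1.85
ee_pos: [481.2, 123.9, 111.4]
orientation: [-1.567, -0.132, 0.13]
ft_force: [-0.1, -0.2, -0.4]
width: 87.8
[481.21646072 123.90767876 111.44685892] [[ 0.986  0.001 -0.166]
 [ 0.166  0.     0.986]
 [ 0.001 -1.     0.   ]] 99.56471320128459
```

View pics/b.png

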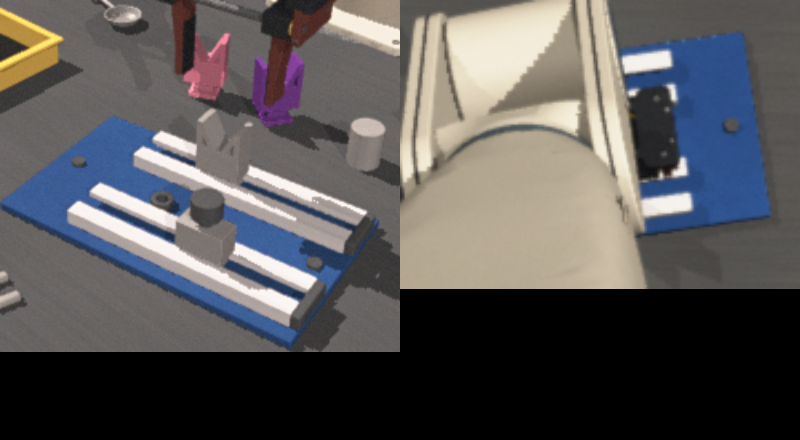

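```bash
python3 - <<'E'
from h import *
s=load("b","scene")
for y in(-44,0,44):
  p=proj(s,[481.2-.166*y,123.9+.986*y,103.4])[0];print(y,p,((p-[230,180])*1.6).round())
E
python3 - <<'E'
import cv2
a=cv2.imread("pics/b_scene.png")[60:320,250:500];cv2.imwrite("pics/b2.png",cv2.resize(a,None,fx=2.3,fy=2.3))
E
```

```text
-44 [346.51697688 237.34952173] [186.  92.]
0 [370.78323679 246.11216518] [225. 106.]
44 [396.23225473 255.30190727] [266. 120.]
```

View pics/b2.png

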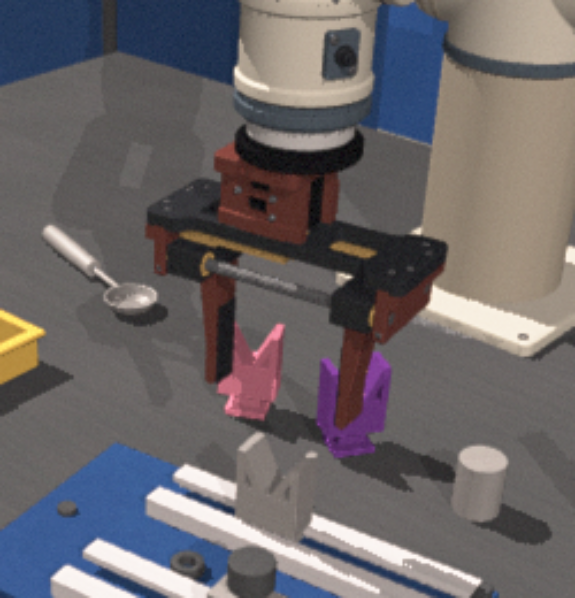

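```bash
python3 - <<'E'
from h import *
print(ctrl.tips_ahead, [x for x in dir(ctrl) if x[0]!='_'])
print(ctrl.get_obs()["ee_pos"])
s=load("b","scene")
for z in (103,113,123,133):
  for dx in(-10,10): print(z,dx,[proj(s,[481.2-.166*y+dx,123.9+.986*y,z])[0].round(1).tolist() for y in (-44,-57,44,57)])
E
python3 - <<'E'
import cv2
a=cv2.imread("pics/b_scene.png")[190:310,320:430];cv2.imwrite("pics/b3.png",cv2.resize(a,None,fx=5,fy=5))
E
```

```text
8.0 ['Unreachable', 'close_job', 'get_image', 'get_obs', 'tips_ahead']
[481.98301256 123.91390517 112.18322448]
103 -10 [[350.7, 235.2], [343.8, 232.7], [400.3, 252.9], [408.0, 255.7]]
103 10 [[342.3, 240.0], [335.3, 237.4], [392.1, 258.2], [399.9, 261.0]]
113 -10 [[350.9, 229.8], [344.0, 227.3], [400.8, 247.4], [408.6, 250.1]]
113 10 [[342.4, 234.6], [335.4, 232.0], [392.6, 252.6], [400.5, 255.4]]
123 -10 [[351.2, 224.3], [344.2, 221.9], [401.4, 241.7], [409.2, 244.5]]
123 10 [[342.6, 229.1], [335.6, 226.6], [393.2, 247.0], [401.1, 249.8]]
133 -10 [[351.4, 218.8], [344.4, 216.4], [402.0, 236.1], [409.9, 238.8]]
133 10 [[342.8, 223.5], [335.7, 221.0], [393.7, 241.2], [401.6, 244.0]]
```

View pics/b3.png

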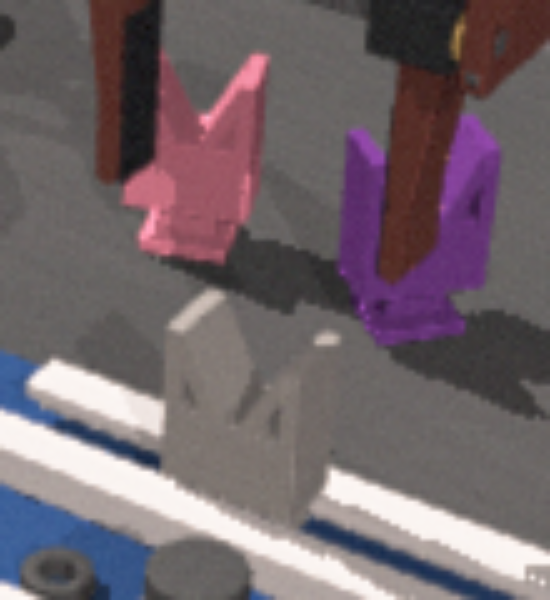

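```bash
python3 -m creep '[{"tx":0,"ty":0,"tz":-15,"rx":0,"ry":0,"rz":0,"fingers":0},{"tx":0,"ty":0,"tz":-15,"rx":0,"ry":0,"rz":0,"fingers":0},{"tx":0,"ty":0,"tz":-15,"rx":0,"ry":0,"rz":0,"fingers":0}]'; python3 - <<'E'
from h import *
for i in range(3): print(ctrl.get_obs()["ee_pos"].round(2),ctrl.get_obs()["qpos"].round(3)); grab("c%d"%i,("scene",))
a=cv2.imread("pics/c2_scene.png")[190:310,320:430];cv2.imwrite("pics/c4.png",cv2.resize(a,None,fx=5,fy=5))
E
```

```text
t: 2.33
ee_pos: [480.7, 123.2, 95.4]
orientation: [-1.567, -0.13, 0.131]
ft_force: [-0.1, 0.5, 0.8]
width: 88.1
[480.69 123.16  95.36] [ 0.227  0.406  1.986 -0.     0.751 -1.51 ]
[480.84 123.2   95.46] [ 0.227  0.405  1.985  0.     0.751 -1.51 ]
[480.91 123.21  95.52] [ 0.227  0.405  1.985  0.     0.751 -1.51 ]
```

View pics/c4.png

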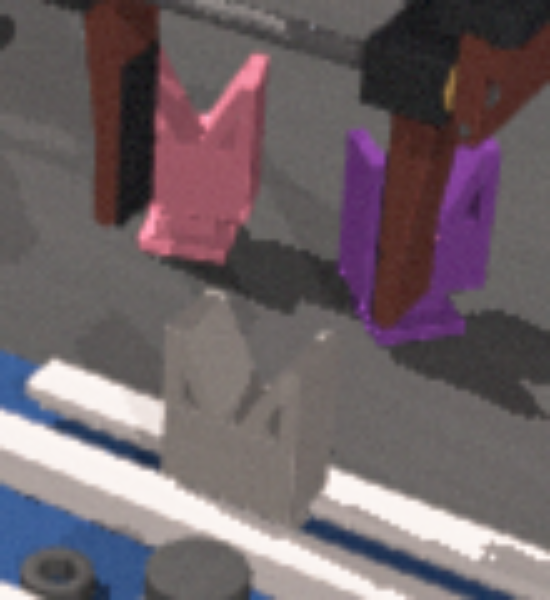

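```bash
python3 - <<'E'
from h import *
grab("d",("top",))
t=load("d","top")
for z in(150,175,200):
  for dy in(-89,-60): print(z,dy,[proj(t,[480.8-.166*dy+.986*dx,123.2+.986*dy+.166*dx,z])[0].round(1).tolist() for dx in (-37,37)])
a=cv2.imread("pics/d_top.png")[140:270,210:350];cv2.imwrite("pics/d.png",cv2.resize(a,None,fx=4,fy=4))
E
```

```text
150 -89 [[298.9, 227.5], [293.6, 190.6]]
150 -60 [[283.9, 229.6], [278.9, 192.7]]
175 -89 [[298.3, 224.9], [293.0, 187.2]]
175 -60 [[283.0, 227.0], [277.9, 189.3]]
200 -89 [[297.7, 222.1], [292.3, 183.6]]
200 -60 [[282.1, 224.3], [276.9, 185.8]]
```

View pics/d.png

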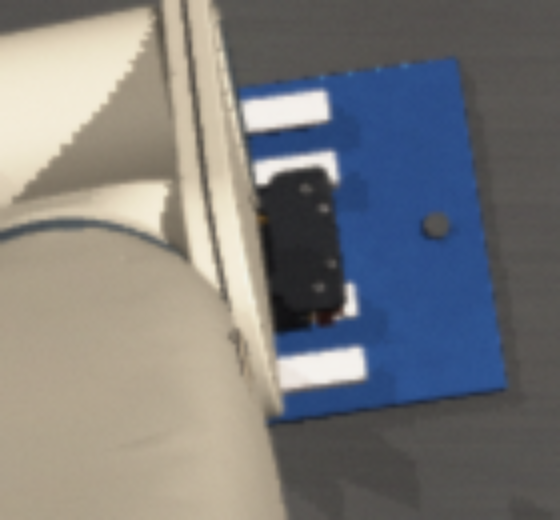

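```bash
python3 -m creep '[{"tx":0,"ty":0,"tz":-15,"rx":0,"ry":0,"rz":0,"fingers":0},{"tx":0,"ty":0,"tz":-30,"rx":0,"ry":0,"rz":0,"fingers":0},{"tx":0,"ty":0,"tz":-40,"rx":0,"ry":0,"rz":0,"fingers":0},{"tx":0,"ty":0,"tz":-40,"rx":0,"ry":0,"rz":0,"fingers":0},{"tx":0,"ty":0,"tz":-40,"rx":0,"ry":0,"rz":0,"fingers":0}]'; python3 - <<'E'
from h import *
grab("e",("scene",))
a=cv2.imread("pics/e_scene.png")[190:310,320:430];cv2.imwrite("pics/e.png",cv2.resize(a,None,fx=5,fy=5))
E
```

```text
t: 3.15
ee_pos: [480.9, 123.2, 55.3]
orientation: [-1.567, -0.13, 0.131]
ft_force: [-0.2, -0.0, -0.4]
width: 87.7
```

View pics/e.png

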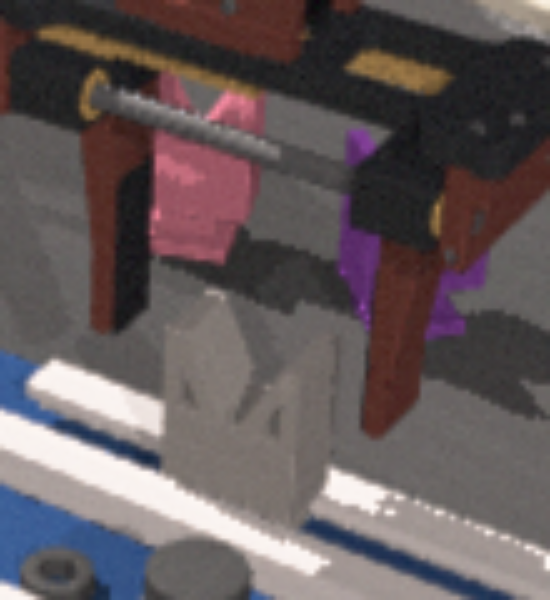

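```bash
python3 -m creep '[{"tx":0,"ty":0,"tz":-10,"rx":0,"ry":0,"rz":0,"fingers":0},{"tx":0,"ty":0,"tz":-20,"rx":0,"ry":0,"rz":0,"fingers":0},{"tx":0,"ty":0,"tz":-28,"rx":0,"ry":0,"rz":0,"fingers":0},{"tx":0,"ty":0,"tz":-28,"rx":0,"ry":0,"rz":0,"fingers":0},{"tx":0,"ty":0,"tz":-28,"rx":0,"ry":0,"rz":0,"fingers":0}]'; python3 - <<'E'
from h import *
grab("f",("scene",))
a=cv2.imread("pics/f_scene.png")[190:310,320:430];cv2.imwrite("pics/f.png",cv2.resize(a,None,fx=5,fy=5))
E
```

```text
t: 3.82
ee_pos: [480.8, 123.2, 27.3]
orientation: [-1.567, -0.13, 0.131]
ft_force: [-0.4, -0.3, 0.2]
width: 88.0
```

View pics/f.png

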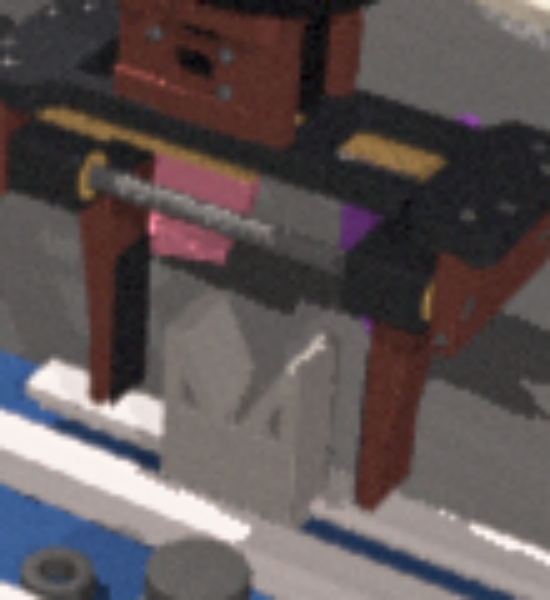

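```bash
python3 -m creep '[{"tx":0,"ty":0,"tz":-6,"rx":0,"ry":0,"rz":0,"fingers":0},{"tx":0,"ty":0,"tz":-6,"rx":0,"ry":0,"rz":0,"fingers":0},{"tx":0,"ty":0,"tz":-6,"rx":0,"ry":0,"rz":0,"fingers":60},{"tx":0,"ty":0,"tz":-6,"rx":0,"ry":0,"rz":0,"fingers":100},{"tx":0,"ty":0,"tz":-6,"rx":0,"ry":0,"rz":0,"fingers":160},{"tx":0,"ty":0,"tz":-6,"rx":0,"ry":0,"rz":0,"fingers":160},{"tx":0,"ty":0,"tz":-6,"rx":0,"ry":0,"rz":0,"fingers":160},{"tx":0,"ty":0,"tz":-6,"rx":0,"ry":0,"rz":0,"fingers":160}]'; python3 - <<'E'
from h import *
grab("g",("scene",))
a=cv2.imread("pics/g_scene.png")[190:310,320:430];cv2.imwrite("pics/g.png",cv2.resize(a,None,fx=5,fy=5))
E
```

```text
t: 4.88
ee_pos: [480.8, 123.2, 21.4]
orientation: [-1.567, -0.131, 0.13]
ft_force: [0.3, 0.3, 0.6]
width: 47.7
```

View pics/g.png

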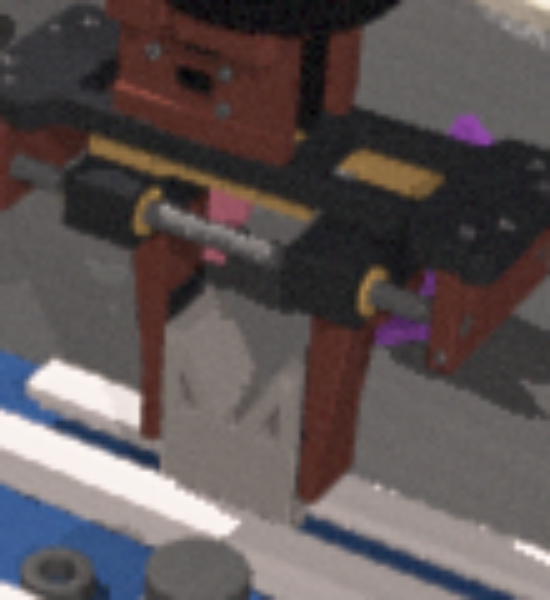

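```bash
python3 -m creep '[{"tx":0,"ty":0,"tz":1.5,"rx":0,"ry":0,"rz":0,"fingers":160},{"tx":1,"ty":-6,"tz":1.5,"rx":0,"ry":0,"rz":0,"fingers":160},{"tx":2.5,"ty":-15,"tz":1.5,"rx":0,"ry":0,"rz":0,"fingers":160},{"tx":4.5,"ty":-27,"tz":1.5,"rx":0,"ry":0,"rz":0,"fingers":160},{"tx":6.6,"ty":-39,"tz":1.5,"rx":0,"ry":0,"rz":0,"fingers":160},{"tx":8.6,"ty":-51,"tz":1.5,"rx":0,"ry":0,"rz":0,"fingers":160},{"tx":10.1,"ty":-60,"tz":1.5,"rx":0,"ry":0,"rz":0,"fingers":160},{"tx":10.1,"ty":-60,"tz":1.5,"rx":0,"ry":0,"rz":0,"fingers":160}]'; python3 - <<'E'
from h import *
grab("i",("scene",));o=ctrl.get_obs();print(o["ft_force"],o["moment"])
a=cv2.imread("pics/i_scene.png")[180:330,270:430];cv2.imwrite("pics/i.png",cv2.resize(a,None,fx=4,fy=4))
E
```

```text
t: 5.92
ee_pos: [491.0, 62.5, 22.9]
orientation: [-1.567, -0.13, 0.129]
ft_force: [1.3, -0.1, -3.8]
width: 48.1
[-0.91076735  0.43942989 -3.76167626] [-0.01642741  0.00905602 -0.01970321]
```

View pics/i.png

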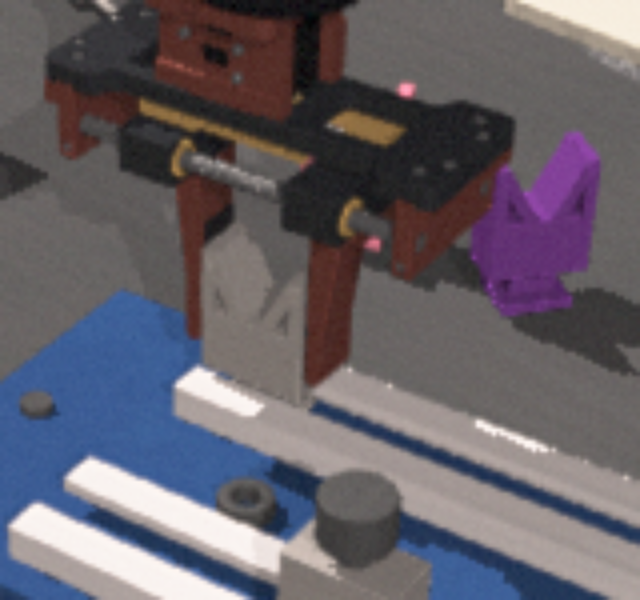

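The stop slides with the fingers; it is now at crop (255,310), and the wrist feels only its weight. I continue past the open end.

```bash
python3 -m creep '[{"tx":1.4,"ty":-8,"tz":0,"rx":0,"ry":0,"rz":0,"fingers":160},{"tx":3.4,"ty":-20,"tz":0,"rx":0,"ry":0,"rz":0,"fingers":160},{"tx":5.4,"ty":-32,"tz":0,"rx":0,"ry":0,"rz":0,"fingers":160},{"tx":7.4,"ty":-44,"tz":0,"rx":0,"ry":0,"rz":0,"fingers":160},{"tx":9.4,"ty":-56,"tz":0,"rx":0,"ry":0,"rz":0,"fingers":160},{"tx":11.6,"ty":-69,"tz":0,"rx":0,"ry":0,"rz":0,"fingers":160},{"tx":11.6,"ty":-69,"tz":0,"rx":0,"ry":0,"rz":0,"fingers":160},{"tx":11.6,"ty":-69,"tz":0,"rx":0,"ry":0,"rz":0,"fingers":160}]'; python3 - <<'E'
from h import *
grab("j",("scene",));o=ctrl.get_obs();print(o["ft_force"],o["moment"])
a=cv2.imread("pics/j_scene.png")[160:350,230:450];cv2.imwrite("pics/j.png",cv2.resize(a,None,fx=3,fy=3))
E
```

```text
t: 6.98
ee_pos: [502.3, -5.8, 22.8]
orientation: [-1.567, -0.13, 0.13]
ft_force: [0.5, 0.3, -4.5]
width: 48.2
[-0.14015604  0.07602202 -4.12833382] [ 0.02703356  0.01156204 -0.0008195 ]
```

View pics/j.png

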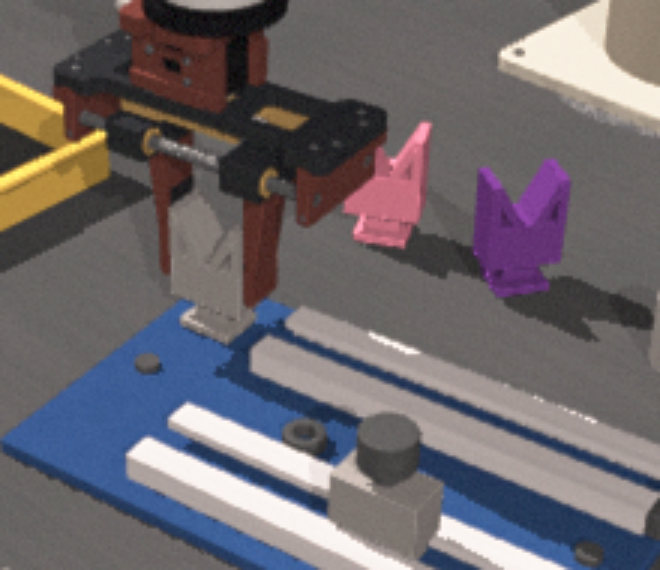

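```bash
python3 -m creep '[{"tx":0,"ty":0,"tz":10,"rx":0,"ry":0,"rz":0,"fingers":160},{"tx":0,"ty":0,"tz":30,"rx":0,"ry":0,"rz":0,"fingers":160},{"tx":0,"ty":0,"tz":60,"rx":0,"ry":0,"rz":0,"fingers":160},{"tx":0,"ty":0,"tz":85,"rx":0,"ry":0,"rz":0,"fingers":160},{"tx":0,"ty":0,"tz":90,"rx":0,"ry":0,"rz":0,"fingers":160},{"tx":0,"ty":0,"tz":90,"rx":0,"ry":0,"rz":0,"fingers":160}]' && python3 -m creep '[{"tx":0,"ty":-10,"tz":0,"rx":0,"ry":0,"rz":0,"fingers":160},{"tx":2,"ty":-40,"tz":0,"rx":0,"ry":0,"rz":0,"fingers":160},{"tx":4,"ty":-80,"tz":0,"rx":0,"ry":0,"rz":0,"fingers":160},{"tx":6,"ty":-125,"tz":0,"rx":0,"ry":0,"rz":0,"fingers":160},{"tx":8,"ty":-170,"tz":0,"rx":0,"ry":0,"rz":0,"fingers":160},{"tx":10,"ty":-215,"tz":0,"rx":0,"ry":0,"rz":0,"fingers":160},{"tx":12,"ty":-250,"tz":0,"rx":0,"ry":0,"rz":0,"fingers":160},{"tx":12,"ty":-275,"tz":0,"rx":0,"ry":0,"rz":0,"fingers":160},{"tx":12,"ty":-284,"tz":0,"rx":0,"ry":0,"rz":0,"fingers":160},{"tx":12,"ty":-284,"tz":0,"rx":0,"ry":0,"rz":0,"fingers":160}]';  python3 - <<'E'
from h import *
o=ctrl.get_obs();grab("k");print(o["ee_pos"],o["ft_force"],o["moment"])
a=cv2.imread("pics/k_scene.png")[60:320,70:350];b=cv2.imread("pics/k_top.png")[120:290,360:540]
o=np.zeros((372,800,3),np.uint8);o[:371,:400]=cv2.resize(a,(400,371));o[:372,406:800]=cv2.resize(b,(394,372));cv2.imwrite("pics/k.png",o)
E
```

```text
t: 7.78
ee_pos: [502.3, -5.6, 113.0]
orientation: [-1.567, -0.131, 0.13]
ft_force: [0.1, -0.1, -3.8]
width: 48.2
t: 9.02
ee_pos: [513.7, -289.8, 112.0]
orientation: [-1.566, -0.129, 0.131]
ft_force: [-1.1, -0.7, -3.7]
width: 48.0
[ 513.74729115 -289.78080226  111.98627259] [-1.10636356 -0.69115986 -3.69219206] [0.04480813 0.01334154 0.00206269]
```

View pics/k.png

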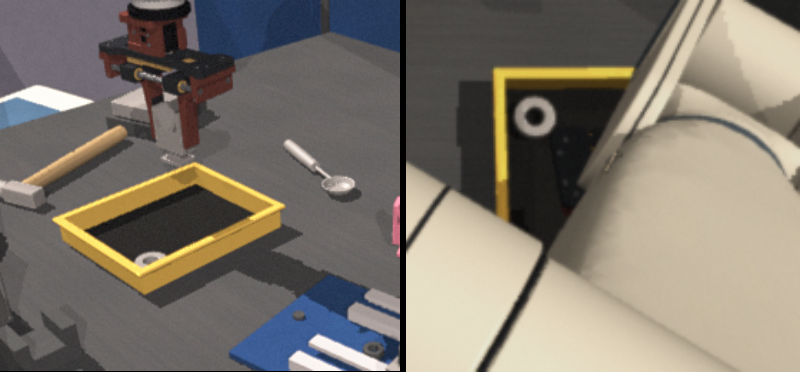

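```bash
python3 -m creep '[{"tx":0,"ty":0,"tz":-20,"rx":0,"ry":0,"rz":0,"fingers":160},{"tx":0,"ty":0,"tz":-45,"rx":0,"ry":0,"rz":0,"fingers":160},{"tx":0,"ty":0,"tz":-65,"rx":0,"ry":0,"rz":0,"fingers":160},{"tx":0,"ty":0,"tz":-80,"rx":0,"ry":0,"rz":0,"fingers":160},{"tx":0,"ty":0,"tz":-85,"rx":0,"ry":0,"rz":0,"fingers":160},{"tx":0,"ty":0,"tz":-85,"rx":0,"ry":0,"rz":0,"fingers":160},{"tx":0,"ty":0,"tz":-85,"rx":0,"ry":0,"rz":0,"fingers":160}]';  python3 - <<'E'
from h import *
o=ctrl.get_obs();grab("l",("scene",));print(o["ee_pos"],o["ft_force"],o["moment"])
a=cv2.imread("pics/l_scene.png")[110:280,90:290];cv2.imwrite("pics/l.png",cv2.resize(a,None,fx=3.5,fy=3.5))
E
```

```text
t: 10.0
ee_pos: [515.0, -290.1, 28.6]
orientation: [-1.568, -0.131, 0.13]
ft_force: [-0.1, -0.9, -3.7]
width: 48.1
[ 515.01849967 -290.13684081   28.56379581] [-0.08587882 -0.93277835 -3.68312813] [ 0.00596695  0.0046092  -0.00684573]
```

View pics/l.png

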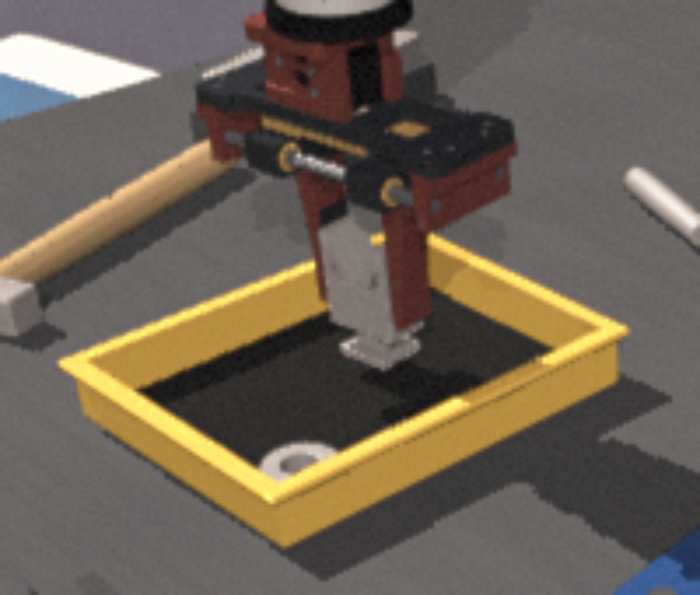

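```bash
python3 -m creep '[{"tx":0,"ty":0,"tz":-5,"rx":0,"ry":0,"rz":0,"fingers":160},{"tx":0,"ty":0,"tz":-9,"rx":0,"ry":0,"rz":0,"fingers":160},{"tx":0,"ty":0,"tz":-10.5,"rx":0,"ry":0,"rz":0,"fingers":160},{"tx":0,"ty":0,"tz":-10.5,"rx":0,"ry":0,"rz":0,"fingers":160}]' && python3 -m creep '[{"tx":0,"ty":0,"tz":-0.5,"rx":0,"ry":0,"rz":0,"fingers":160},{"tx":0,"ty":0,"tz":-1,"rx":0,"ry":0,"rz":0,"fingers":160},{"tx":0,"ty":0,"tz":-1,"rx":0,"ry":0,"rz":0,"fingers":160}]'
```

```text
t: 10.55
ee_pos: [514.3, -289.7, 17.1]
orientation: [-1.567, -0.13, 0.131]
ft_force: [-0.7, -0.5, -4.1]
width: 47.7
t: 10.92
ee_pos: [514.5, -289.9, 16.5]
orientation: [-1.567, -0.131, 0.13]
ft_force: [-0.6, 0.7, -2.7]
width: 47.8
```

```bash
python3 -m creep '[{"tx":0,"ty":0,"tz":-0.5,"rx":0,"ry":0,"rz":0,"fingers":160},{"tx":0,"ty":0,"tz":-0.5,"rx":0,"ry":0,"rz":0,"fingers":160},{"tx":0,"ty":0,"tz":-0.5,"rx":0,"ry":0,"rz":0,"fingers":160}]'
```

```text
t: 11.3
ee_pos: [514.6, -289.9, 16.4]
orientation: [-1.567, -0.131, 0.13]
ft_force: [-2.3, 2.0, 6.2]
width: 47.6
```

```bash
python3 -m creep '[{"tx":0,"ty":0,"tz":0,"rx":0,"ry":0,"rz":0,"fingers":105},{"tx":0,"ty":0,"tz":0,"rx":0,"ry":0,"rz":0,"fingers":70},{"tx":0,"ty":0,"tz":0,"rx":0,"ry":0,"rz":0,"fingers":60},{"tx":0,"ty":0,"tz":0,"rx":0,"ry":0,"rz":0,"fingers":60},{"tx":0,"ty":0,"tz":0,"rx":0,"ry":0,"rz":0,"fingers":60}]';  python3 - <<'E'
from h import *
grab("m",("scene",))
a=cv2.imread("pics/m_scene.png")[110:280,90:290];cv2.imwrite("pics/m.png",cv2.resize(a,None,fx=3.5,fy=3.5))
E
```

```text
t: 11.92
ee_pos: [514.5, -289.8, 15.8]
orientation: [-1.567, -0.13, 0.131]
ft_force: [-0.6, -0.4, 0.4]
width: 66.9
```

View pics/m.png

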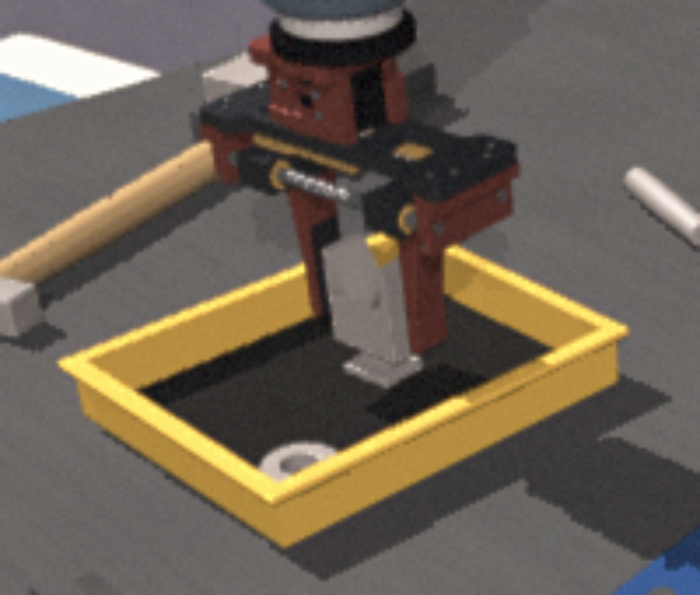

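The fingers are off both sides and the stop stands alone at crop (375,310). I raise the gripper straight up, then back away.

```bash
python3 -m creep '[{"tx":0,"ty":0,"tz":8,"rx":0,"ry":0,"rz":0,"fingers":60},{"tx":0,"ty":0,"tz":25,"rx":0,"ry":0,"rz":0,"fingers":60},{"tx":0,"ty":0,"tz":50,"rx":0,"ry":0,"rz":0,"fingers":60},{"tx":0,"ty":0,"tz":85,"rx":0,"ry":0,"rz":0,"fingers":60},{"tx":0,"ty":0,"tz":125,"rx":0,"ry":0,"rz":0,"fingers":60},{"tx":0,"ty":0,"tz":165,"rx":0,"ry":0,"rz":0,"fingers":60},{"tx":0,"ty":0,"tz":190,"rx":0,"ry":0,"rz":0,"fingers":60},{"tx":0,"ty":0,"tz":190,"rx":0,"ry":0,"rz":0,"fingers":60}]' && python3 -m creep '[{"tx":0,"ty":40,"tz":0,"rx":0,"ry":0,"rz":0,"fingers":60},{"tx":0,"ty":90,"tz":0,"rx":0,"ry":0,"rz":0,"fingers":60},{"tx":-20,"ty":140,"tz":0,"rx":0,"ry":0,"rz":0,"fingers":60},{"tx":-40,"ty":190,"tz":0,"rx":0,"ry":0,"rz":0,"fingers":60},{"tx":-60,"ty":240,"tz":0,"rx":0,"ry":0,"rz":0,"fingers":60},{"tx":-60,"ty":270,"tz":0,"rx":0,"ry":0,"rz":0,"fingers":60},{"tx":-60,"ty":270,"tz":0,"rx":0,"ry":0,"rz":0,"fingers":60},{"tx":-60,"ty":270,"tz":0,"rx":0,"ry":0,"rz":0,"fingers":60}]';  python3 - <<'E'
from h import *
grab("n")
a=cv2.imread("pics/n_scene.png")[130:390,90:490];b=cv2.imread("pics/n_top.png")[120:290,160:540]
o=np.zeros((590,660,3),np.uint8);o[:290,:446]=cv2.resize(a,(446,290));o[292:587,:660]=cv2.resize(b,(660,295));cv2.imwrite("pics/n.png",o)
E
```

```text
t: 12.98
ee_pos: [515.8, -290.6, 209.1]
orientation: [-1.57, -0.134, 0.127]
ft_force: [-0.2, -0.3, 0.6]
width: 66.8
t: 13.98
ee_pos: [454.3, -20.3, 205.5]
orientation: [-1.567, -0.13, 0.131]
ft_force: [0.4, -0.1, 0.3]
width: 67.1
```

View pics/n.png

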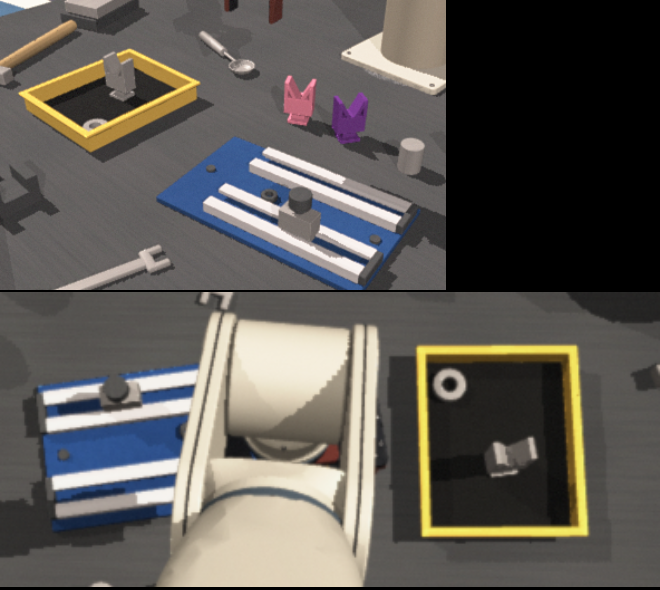

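```bash
python3 - <<'E'
from h import *
s=load("n","scene");t=load("n","top")
a=cv2.imread("pics/n_scene.png");a0=cv2.imread("pics/a_scene.png");b=cv2.imread("pics/n_top.png")
A=cv2.resize(a[165:235,175:230],None,fx=7,fy=7,interpolation=2);B=cv2.resize(b[195:240,430:480],None,fx=8,fy=8,interpolation=2)
o=np.zeros((490,800,3),np.uint8);o[:490,:385]=A;o[:360,390:790]=B;cv2.imwrite("pics/o.png",o)
# knob stop: shift between first and last pictures
for n,box in(("scene",(295,350,335,385)),("top",(165,192,212,248))):
  x=cv2.imread(f"pics/a_{n}.png",0)[box[0]:box[1],box[2]:box[3]].astype(np.float32);y=cv2.imread(f"pics/n_{n}.png",0)[box[0]:box[1],box[2]:box[3]].astype(np.float32)
  print(n,cv2.phaseCorrelate(x,y,cv2.createHanningWindow(x.shape[::-1],cv2.CV_32F)))
E
```

```text
scene ((-0.03928206049798533, -0.050279483275218695), 1.041822384516398)
top ((-0.014983162095592917, 0.447126818380152), 1.0018929742246008)
```

View pics/o.png

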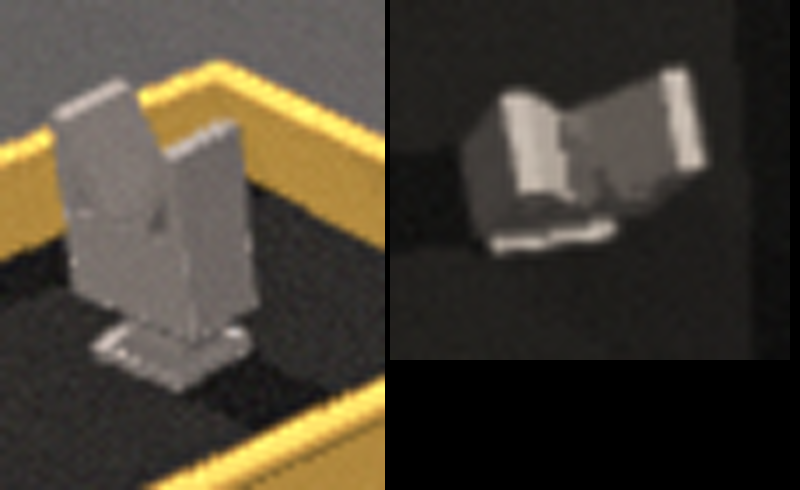

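```bash
python3 - <<'E'
from h import *
s=load("n","scene");t=load("n","top")
S=lambda x,y:(175+x/7-.43,165+y/7-.43);T=lambda x,y:(430+(x-390)/8-.44,195+y/8-.44)
for n,p,q in [("-y+x",(55,120),(687,66)),("-y-x",(122,78),(706,167)),("+y+x",(178,165),(503,92)),("+y-x",(240,124),(520,192)),("foot -x+y corner",(248,345),(492,248))]:
  X,e=tri(s,S(*p),t,T(*q));print(n,X.round(1),round(e,1))
print(ctrl.get_obs()["t"])
E
```

```text
-y+x [ 531.6 -310.8   78.5] 3.8
-y-x [ 505.  -315.    80.7] 2.4
+y+x [ 523.9 -263.5   78.7] 3.1
+y-x [ 498.2 -267.9   80.1] 0.9
foot -x+y corner [ 498.7 -275.6    6.7] 1.3
14.075
```

All four top corners are level at z 78–81 (expected 81) and the foot is at about 7, so the stop stands upright. The knob stop hasn't moved.

```bash
python3 -c "
from workcell import ctrl
ctrl.close_job()"
```

```text
the job is handed in; nothing more can be done
```

The V-notched stop now stands upright on its foot on the tray floor, and I handed the job in at about 14 s, well under the 45 s limit. I gripped it across its 48 mm length and slid it out of the open end of the bed x −55 track. I lifted it clear there and set it down at about (515, −290), letting go on first contact at about 6 N.

**Last checks**
- **Stop:** its four top corners measured z 78–81 mm (81 expected) and a foot corner measured about 7 mm, so it stands level. The two-view rays for these points missed each other by 1–4 mm.
- **Knob stop:** it shifted at most 0.45 pixel between the first and last pictures, which is no visible movement.
- **Forces:** no wrist force reading exceeded about 6 N. I only read it at the end of each move. The gripper was clear of everything at hand-in.

**Disagreements**
- **Fingertip height:** in the pictures the fingertips stood about 24 mm higher than the reported TCP and the 8 mm tip distance imply. I set the grasp height from the pictures instead and found the tray floor by contact force.
- **Tray size:** my first outline of the tray came out about 5% too large because the outer walls were in view. I corrected its centre for that before placing.

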